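Clear the biscuit stamp off the sugar jar and unscrew its tight cap

ROBOT

A 6-joint arm with a two-finger parallel gripper is mounted at the origin on a cart in front of the work surface, level with it; the furniture and walls round the work are solid. World frame = base frame: x ahead of the robot, y to its left, z up, the work surface at z = 0. Lengths are in mm, angles in rad, forces in N, time in s.
With the tool pointing down it reaches from about 350 to 775 mm from the base axis. Payload 7.3 kg.
Tool frame: the origin (TCP) lies at the centre of the arm's flange, where the gripper is bolted on; the fingertips stand 178 mm ahead of it and the grasp point (between the pads) lies 159 mm ahead of it; z points along the fingers, y is the direction in which the jaws open and shut (so a half turn about z gives the same grasp; the last joint's range is limited). The gripper opens to 92 mm and grips with 3 to 60 N. Pads are 19 mm wide; open, the fingers measure 130 mm over their backs; the gripper's body (75 mm by 190 mm) begins 47 mm behind the grasp point.
Start: joints at [-1.436, 0.342, 1.524, -0, 1.275, -0.146], TCP at [145.51, -504.435, 404.741] pointing down, gripper open.
Joint ranges: [-2.53, 2.53], [-0.77, 2.02], [0.04, 2.7], [-1, 4.14], [0.28, 2.66], [-3.11, 3.11]. Speed limits (rad/s): [2.57, 2.57, 3.14, 3.14, 3.14, 3.14].

INTERFACE

Orientations are given as [roll, pitch, yaw] about the fixed x, y, z axes, in that order (R = Rz(yaw) Ry(pitch) Rx(roll)).
In Python, from plant import get_obs, capture, close_job gives the robot as it stands. The module is installed in compiled form; this text tells all that it offers.
- The arm moves only by the shell command python3 -m pendant 'ROWS'. ROWS is JSON, a list of rows, each a list of 3 entries, a list of its own where there are three numbers: the shift along the tool's x, y, z in m, then the turn, a rotation vector about the tool's x, y, z in rad, then the finger opening in m, from 0 to 0.0918. In form: [[[tx, ty, tz], [wx, wy, wz], fingers], ...]. A call has 1 to 10 rows; each row is the pose to reach, as a shift and turn from the pose commanded when the call began, along the tool's axes at that moment; what a row does not reach only later rows make up. A row lasts 1/12 s, in which the tool goes at most 41.7 mm and 7.16 degrees, less where a joint would pass 70% of its speed; a pose out of reach is approached as far as the arm can. A call with a gripper value outside its range is refused whole. The fingers move at their own pace and stop on an object; the grip force is fixed at half the most. Time passes only in rows, so rows that repeat a pose let the fingers close. It gives the time, the measured TCP pose, the force and the opening at its end, in the units of the state.
- get_obs(): the state, without advancing time (a new reading comes with each control period).
- capture(name): name is "side" or "top" or "wrist"; returns a dict with "color" (480x640x3 uint8, red, green, blue), "mtx" (3x3 intrinsics, pixels), "dist" ([k1, k2, p1, p2, k3] as OpenCV has them; the pictures are not rectified), "rvec" (rotation vector, rad) and "tvec" (3), from world to camera coordinates, as OpenCV has them. Camera axes: x right, y down, z forward; pixel columns grow to the right and rows downward; lengths in mm; the calibration is good to about 2 mm. A picture is of the moment at which its call begins. There is no depth.
- close_job(): hands the job in, once; it reports no verdict.
The state is a dict: "time": time; "joint_positions": joint angles; "dq": joint speeds; "tau": joint torques, N m; "tool_pos": TCP position; "tcp_rot": TCP orientation; "contact_force": force on the tool from outside, world axes, zero at the start; "moment": the same for the moment, N m; "grip_width": finger opening in mm.
Only numpy, scipy, OpenCV 4.12 (cv2) and the standard library are available. Lean on these libraries where they do the work, as an engineer would, in place of code of your own. Each camera call takes 0.05 s, during which the arm holds its last target. There are 200 camera calls.

TASK

Someone left the wooden biscuit stamp standing on the cap of the sugar jar: stand it upright on the round cork mat and let go of it. Then, with the jar staying braced in its holder, unscrew the tight yellow cap anticlockwise until the thread lets go, raise it straight up and finish while still holding it level just above the jar, its lower edge two or three centimetres clear of the open mouth. Do not pull the jar up out of the holder, and leave the scissors, pens and ribbon spools alone.

Things in the scene. Friction and masses are not known exactly. Their poses are not given: they have to be found in the camera images.
- stamp_knob (a point): biscuit stamp of brown wood, 64 mm high: a disc 52 mm across and 14 mm thick with a narrow neck and a round knob 26 mm across (from 42 to 58 mm up). It starts standing on the cap. This point is the centre of the knob, 50 mm above the stamp's underside; its z axis points up the stamp
- mat: round cork mat, 140 mm across and 5 mm thick, fixed on the bench; origin at the centre of its underside (its top is 5 mm above it)
- holder: jar holder fixed to the bench: steel plate 120 x 120 x 8 mm with a wooden frame 94 x 94 mm, top 40 mm above the bench, round a square pocket 66 mm wide whose floor is 8 mm above the bench; the square jar stands in it and so cannot turn. Origin: centre of its underside
- jar_foot (a point): centre of the underside of the loose square glass jar of red sugar, 0.8 kg, 64 x 64 mm, shoulder 52 mm high (55 mm next to the neck), neck 36 mm across with its mouth 86 mm above the underside. z points up the jar
- jar_mouth (a point): centre of the jar's mouth (rim of the neck), 86 mm above its underside. Part-turn thread: turned anticlockwise (from above) by some 30 to 75 degrees, depending on the start, the cap comes free and lifts straight off; beyond 120 degrees it may meet a stop, so 85 always serves. It may be turned at constant height or allowed to rise a few mm
- cap_mid (a point): centre of the round yellow screw cap (half-way up): 56 mm across, 27 mm high (skirt edge 13.5 mm below this point, top 13.5 mm above), 110 g, ribbed, white stripe across its top. Screwed on, its skirt edge is 66 mm above the jar's underside, 11 mm over the glass below it. z points up the cap
- scissors: red-handled scissors lying on the bench, bystander; origin near the pivot, on the underside
- marker: black and white marker pen lying on the bench, 135 mm long, bystander; origin at the middle of its underside
- ribbon_spool: spool of red ribbon lying flat, 72 mm across, 32 mm high, bystander; its origin is on its underside, about 34 mm in y and 16 mm in x from the spool's centre
- seal (a joint): springy rubber seal under the cap's roof, pressing the cap against the thread with about 15 N (so that some 0.2 to 0.4 N m are needed to turn it) and pushing it up as it comes free; about 0 to 0.002 m while screwed on, 0.006 m when the cap is off
Mind the look-alikes: they are no part of the job. Of the things like the part that bears stamp_knob, leave any that is black or turquoise; of the rest the larger one is meant.

How it is judged (in metres and radians):
On the way, in this order (a step that is already met when the one before it is completed fails the run):
1. the stamp stands upright on the cork mat, let go of, while the cap is still on the jar (horizontal distance between stamp_knob and mat below 0.045 m and z of stamp_knob in the frame of mat below 0.06 m and angle between stamp_knob's own z axis and vertical below 0.1 rad and contact force between stamp and the fingers below 0.05 N and z of cap_mid in the frame of jar_foot below 0.084 m), for 0.2 s.
2. the cap is unscrewed and held clear above the jar, which still stands in its holder (z of cap_mid in the frame of jar_mouth above 0.0165 m and contact force between cap and jar below 0.05 N and contact force between cap and the fingers above 1 N and height (world z) of jar_foot below 0.012 m), for 0.2 s.
At the end, for the whole second after the job is handed in: The gripper still holds the cap, level within 11 degrees, over the mouth within 25 mm, its lower edge 5 to 60 mm above the rim and not touching the jar; the jar stands fully down in its holder; the stamp stands upright with its whole disc on the mat (horizontal distance between cap_mid and jar_mouth below 0.025 m and z of cap_mid in the frame of jar_mouth between 0.0185 and 0.0735 m and angle between cap_mid's own z axis and vertical below 0.2 rad and contact force between cap and the fingers above 1 N and contact force between cap and jar below 0.05 N and horizontal distance between jar_foot and holder below 0.006 m and height (world z) of jar_foot below 0.012 m and angle between jar_foot's own z axis and vertical below 0.06 rad and horizontal distance between stamp_knob and mat below 0.045 m and z of stamp_knob in the frame of mat below 0.06 m and angle between stamp_knob's own z axis and vertical below 0.1 rad); the arm keeps its last pose, push and grip.
It fails at once if the jar is pulled more than 10 mm up out of the holder (height (world z) of jar_foot above 0.018 m).
It fails at once if the stamp falls over or is thrown (angle between stamp_knob's own z axis and vertical above 0.8 rad).
It fails at once if the scissors, pen or ribbon spool are shifted by more than 30 mm (distance of any of scissors, marker, ribbon_spool from where it was at the start of the episode above 0.03 m).
It also fails if it takes over 54 s, if anything falls off the work surface, if the arm or the gripper's body presses on something with over 40 N, if the wrist force passes 120 N, or if a joint passes its speed limit or range.

## Working session

There is one attempt and no reset: what is moved stays moved. The work goes in short steps, Python scripts to look and compute and a shell command to move; the robot and the scene stay as the last step left them, time stands still between calls to the robot, and variables do not carry over. Pictures are saved under pics/ and viewed, about 8 in all and at most 12, crops included, and the job is handed in when it is done.

```bash
mkdir -p pics
cat > h.py <<'E'
import numpy as np, cv2, pickle
from plant import get_obs, capture
def snap(n,f):
    c=capture(n); cv2.imwrite(f'pics/{f}.png',c['color'][:,:,::-1]); pickle.dump(c,open(f'{f}.pkl','wb')); return c
def load(f): return pickle.load(open(f'{f}.pkl','rb'))
def ray(c,uv):
    K,d=np.array(c['mtx'],float),np.array(c['dist'],float)
    p=cv2.undistortPoints(np.array([[uv]],float),K,d)[0,0]
    R=cv2.Rodrigues(np.array(c['rvec'],float))[0]; t=np.array(c['tvec'],float).ravel()
    o=-R.T@t; v=R.T@np.array([p[0],p[1],1]); return o,v/np.linalg.norm(v)
def plane(c,uv,z):
    o,v=ray(c,uv); return o+v*(z-o[2])/v[2]
def tri(c1,u1,c2,u2):
    o1,v1=ray(c1,u1);o2,v2=ray(c2,u2)
    s=np.linalg.lstsq(np.c_[v1,-v2],o2-o1,rcond=None)[0]
    a,b=o1+s[0]*v1,o2+s[1]*v2; return (a+b)/2,np.linalg.norm(a-b)
def proj(c,P):
    return cv2.projectPoints(np.array(P,float).reshape(-1,1,3),np.array(c['rvec'],float),np.array(c['tvec'],float),np.array(c['mtx'],float),np.array(c['dist'],float))[0].reshape(-1,2)
E
python3 - <<'E'
from h import *
print(get_obs())
for n in ('top','side'):
    c=snap(n,n+'0'); print(n,ray(c,(320,240)))
E
```

```text
{'time': 0.0, 'joint_positions': array([-1.43597855e+00,  3.42727859e-01,  1.52500609e+00,  2.31945268e-05,
        1.27538174e+00, -1.45991176e-01]), 'dq': array([-0.00162117, -0.00068726, -0.00107283, -0.00023258, -0.00078322,
        0.00104215]), 'tau': array([ 2.42925933e-03, -4.31231582e+01, -2.44226217e+01,  7.18547311e-02,
        5.57890011e-02, -1.50780929e-04]), 'tool_pos': array([ 145.50623656, -504.29960428,  404.04589791]), 'tcp_rot': array([-3.14008905e+00, -2.43503907e-04,  2.80802002e-01]), 'contact_force': array([-0.4788516 , -0.20080598, -0.20148417]), 'moment': array([-0.01519683,  0.00385788,  0.0168122 ]), 'grip_width': 92.02270163181979}
top (array([ 464.34936819,  -73.31067236, 1411.38295509]), array([ 0.07920731,  0.00355553, -0.99685182]))
side (array([  664.02777006, -1286.67320294,   720.92173872]), array([-0.07666676,  0.90179811, -0.42530269]))
```

View pics/top0.png

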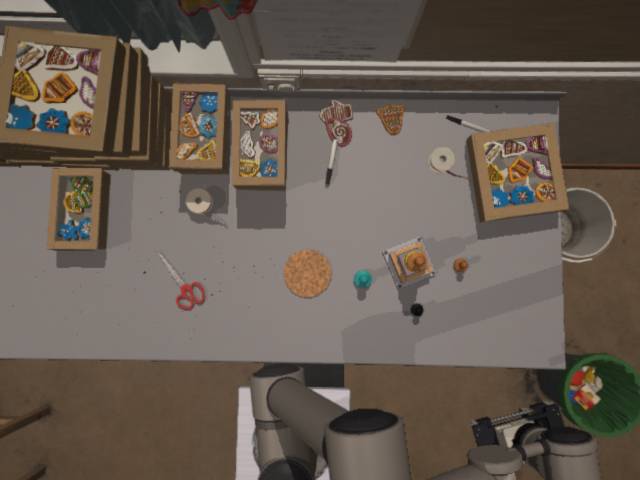

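View pics/side0.png

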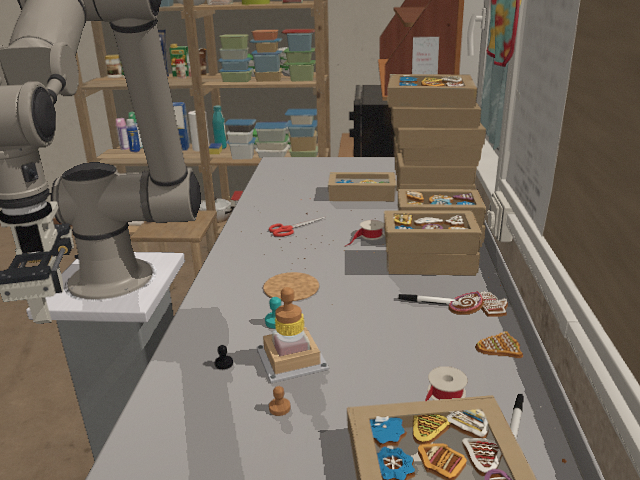

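Top view: the mat is at (307,273) and the holder, jar and stamp are at about (412,262). The stamps that could be confused are: the brown one on the cap (416,261), turquoise (362,279), black (417,310) and a small brown one on the bench (460,265). I choose the brown one on the cap, which is the larger and the one described. The scissors are at (185,285) and the pens and spools are far off.

Run:
```python
from h import *
t,s=load('top0'),load('side0')
def hsv(c): return cv2.cvtColor(c['color'],cv2.COLOR_RGB2HSV)
# mat in top
def comp(c,lo,hi,box):
    m=cv2.inRange(hsv(c),lo,hi); z=np.zeros_like(m); x0,y0,x1,y1=box; z[y0:y1,x0:x1]=m[y0:y1,x0:x1]
    n,l,st,ce=cv2.connectedComponentsWithStats(z); k=1+np.argmax(st[1:,4]); return st[k],ce[k],l==k
st,ce,l=comp(t,(5,70,60),(25,255,255),(275,240,340,305)); print('mat',st,ce,plane(t,ce,5))
a=[plane(t,(st[0],ce[1]),5),plane(t,(st[0]+st[2],ce[1]),5)];print('dia',np.linalg.norm(a[0]-a[1]))
# yellow cap in side
st,ce,l=comp(s,(22,120,100),(35,255,255),(265,300,315,345)); print('cap side',st,ce)
st2,ce2,l2=comp(s,(5,70,40),(20,255,255),(270,285,310,317)); print('stamp side',st2,ce2)
st3,ce3,l3=comp(t,(5,100,40),(16,255,255),(395,245,435,280)); print('stamp top',st3,ce3)
a=cv2.resize(t['color'][225:325,340:480],None,fx=4,fy=4,interpolation=cv2.INTER_CUBIC)
b=cv2.resize(s['color'][270:390,230:340],None,fx=4,fy=4,interpolation=cv2.INTER_CUBIC)
b=cv2.resize(b,(367,400)) if 0 else b
W=np.zeros((480,560+440-200,3),np.uint8); W[:400,:400]=a[:,60:460]; W[:,400:]=b[:,20:420]
cv2.imwrite('pics/crop0.png',W[:,:,::-1])
```

```text
mat [ 283  249   48   49 1803] [306.98169717 273.03826955] [478.49400038 -32.00486235   5.        ]
dia 140.3945782907902
cap side [275 314  29  22 343] [289.8425656  327.41107872]
stamp side [270 285  40  32 893] [289.32026876 298.27323628]
stamp top [395 245  37  35 670] [413.10298507 262.58358209]
```

View pics/crop0.png

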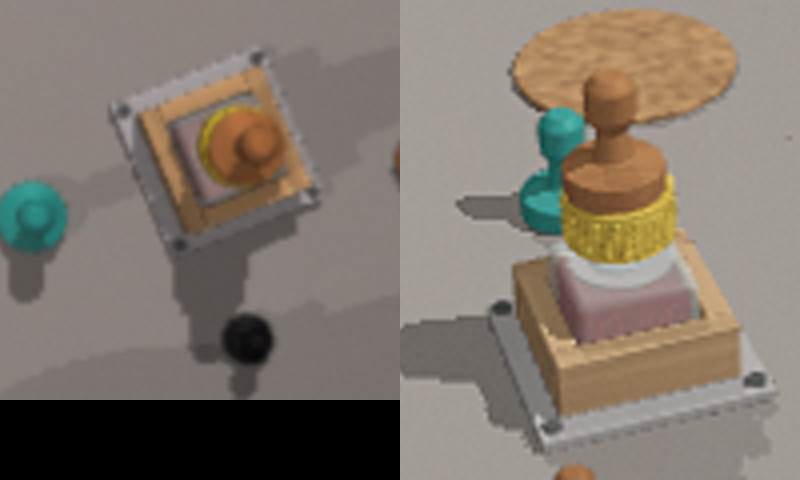

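The crop confirms it: the larger brown stamp is on the yellow cap, with its knob at about (419.5,261) in top and (287,294) in side. The turquoise and black stamps are separate, and the holder is rotated by about 20°.

Run:
```python
from h import *
t,s=load('top0'),load('side0')
f=lambda u,v:(355+u/4-.375,225+v/4-.375)
g=lambda u,v:(235+(u-400)/4-.375,270+v/4-.375)
print('knob',tri(t,f(258,145),s,g(609,97)))
C=np.array([plane(t,f(*p),8) for p in [(110,106),(264,46),(324,202),(172,256)]]);print(C,C.mean(0),[np.linalg.norm(C[i]-C[i-1]) for i in range(4)])
for i in range(4):
    d=C[i]-C[i-1]; print(np.degrees(np.arctan2(d[1],d[0])))
print('turq',plane(t,f(33,215),35),'black',plane(t,f(248,340),20), 'small',plane(t,(460,265),30))
H=C.mean(0)
print('disc center side', plane(s,g(613,175),8+93+10))
```

```text
knob (array([ 514.87389165, -328.74471628,  153.62417611]), np.float64(1.121449291180002))
[[ 546.53940958 -250.63649754    8.        ]
 [ 592.64639922 -362.8209408     8.        ]
 [ 479.66185629 -406.07498743    8.        ]
 [ 438.42754253 -296.18476873    8.        ]] [ 514.31880191 -328.92929863    8.        ] [np.float64(117.3150493554468), np.float64(121.28975143815838), np.float64(120.98107079222926), np.float64(117.37175468644453)]
22.846025747718514
-67.65769442345601
-159.05157791271722
110.56769229329457
turq [ 466.03062169 -192.85103403   35.        ] black [ 380.034167   -348.63489635   20.        ] small [ 509.70689534 -470.28643565   30.        ]
disc center side [ 515.52030563 -331.33268961  111.        ]
```

Cap top is at 101 mm, so the knob should be at 151 mm; I measured 153.6, which agrees. The stamp is at (514.8,-329) and the mat at (478.5,-32). I'll move above the stamp: tool shift (0.403,-0.066), descending slightly.

```bash
python3 -m pendant '[[[0.403,-0.066,0.0],[0,0,0],0.09],[[0.403,-0.066,0.0],[0,0,0],0.09],[[0.403,-0.066,0.0],[0,0,0],0.09],[[0.403,-0.066,0.0],[0,0,0],0.09],[[0.403,-0.066,0.0],[0,0,0],0.09],[[0.403,-0.066,0.0],[0,0,0],0.09],[[0.403,-0.066,0.0],[0,0,0],0.09],[[0.403,-0.066,0.0],[0,0,0],0.09],[[0.403,-0.066,0.0],[0,0,0],0.09],[[0.403,-0.066,0.0],[0,0,0],0.09]]'
python3 -m pendant '[[[0,0,0],[0,0,0],0.09],[[0,0,0],[0,0,0],0.09]]'
python3 - <<'E'
from h import *
c=snap('wrist','w1'); print(get_obs()['tool_pos'],get_obs()['tcp_rot'],ray(c,(320,240)),proj(c,[[514.8,-329,159],[514.8,-329,101]]))
E
```

```text
time: 0.93
tool_pos: [516.8, -327.4, 404.2]
tcp_rot: [-3.141, -0.0, 0.282]
contact_force: [-0.4, -0.3, -0.1]
grip_width: 90.4
time: 1.1
tool_pos: [515.8, -328.0, 403.7]
tcp_rot: [-3.14, 0.001, 0.284]
contact_force: [0.3, -1.0, -0.4]
grip_width: 90.2
[ 514.74290736 -328.87382747  403.92587558] [-3.14060711e+00  1.23758047e-03  2.82364417e-01] (array([ 585.30188055, -308.17188026,  383.49858351]), array([-0.26537135, -0.06034336, -0.96225606])) [[327.33591027 257.38010455]
 [327.25412596 231.35241852]]
```

View pics/w1.png

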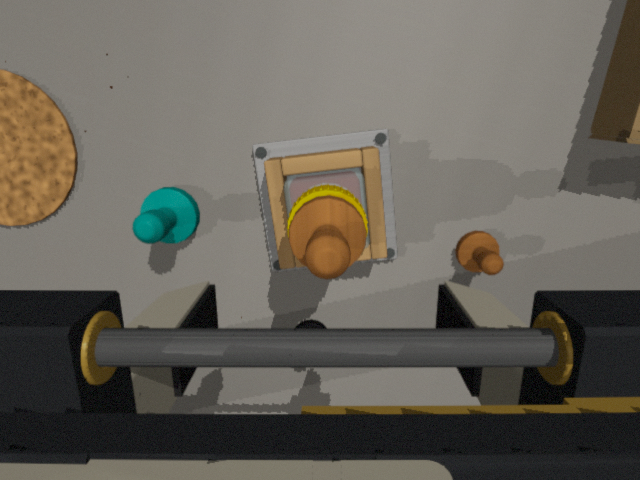

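The wrist view shows the knob at (328,260) against a predicted (327,257), so it is centred to about 1 mm. The finger midpoint is about 327. Descend and grip.

```bash
python3 -m pendant '[[[0,0,0.03],[0,0,0],0.09],[[0,0,0.06],[0,0,0],0.09],[[0,0,0.08],[0,0,0],0.09],[[0,0,0.094],[0,0,0],0.09],[[0,0,0.094],[0,0,0],0.09],[[0,0,0.094],[0,0,0],0.05],[[0,0,0.094],[0,0,0],0.03],[[0,0,0.094],[0,0,0],0.01],[[0,0,0.094],[0,0,0],0.01],[[0,0,0.094],[0,0,0],0.01]]'
python3 -m pendant '[[[0,0,0],[0,0,0],0.01],[[0,0,0],[0,0,0],0.01],[[0,0,0],[0,0,0],0.01],[[0,0,0],[0,0,0],0.01]]'
```

```text
time: 1.98
tool_pos: [514.5, -329.5, 311.7]
tcp_rot: [3.14, -0.001, 0.281]
contact_force: [0.5, 0.5, -0.1]
grip_width: 61.3
time: 2.32
tool_pos: [514.5, -329.3, 310.7]
tcp_rot: [3.141, 0.0, 0.281]
contact_force: [0.1, -0.7, -0.0]
grip_width: 34.5
```

```bash
python3 -m pendant '[[[0,0,0],[0,0,0],0.01],[[0,0,0],[0,0,0],0.01],[[0,0,0],[0,0,0],0.01],[[0,0,0],[0,0,0],0.01],[[0,0,-0.01],[0,0,0],0.01],[[0,0,-0.025],[0,0,0],0.01],[[0,0,-0.05],[0,0,0],0.01],[[0,0,-0.07],[0,0,0],0.01],[[0,0,-0.07],[0,0,0],0.01]]'
python3 - <<'E'
from h import *
o=get_obs();print(o['tool_pos'],o['tcp_rot'],o['grip_width'])
R=cv2.Rodrigues(np.zeros(3))[0]
y=.281; d=np.array([478.5,-32.])-[514.6,-329.2]
print(d@[np.cos(y),np.sin(y)],d@[np.sin(y),-np.cos(y)])
c=snap('side','s1'); cv2.imwrite('pics/s1c.png',cv2.resize(c['color'][220:390,220:360,::-1],None,fx=3.5,fy=3.5,interpolation=cv2.INTER_CUBIC))
E
```

```text
time: 3.07
tool_pos: [515.0, -329.8, 385.9]
tcp_rot: [3.134, -0.005, 0.281]
contact_force: [0.2, -0.5, -1.8]
grip_width: 24.4
[ 514.95497352 -329.75842095  385.92128805] [ 3.13443464 -0.00471206  0.28084296] 24.387549490841185
47.73437577675112 -295.5545285885566
```

View pics/s1c.png

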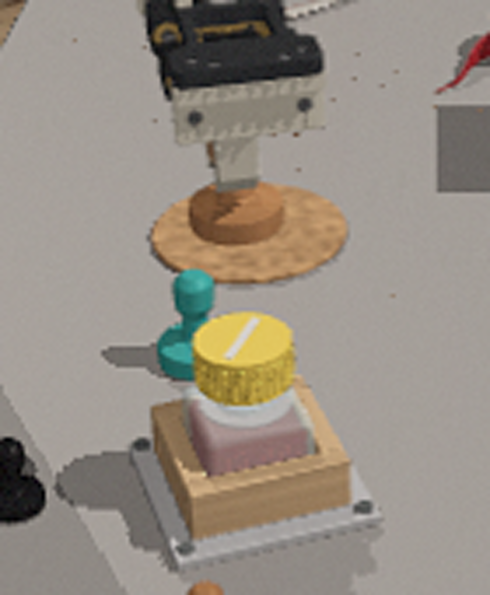

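The stamp is held upright and clear of the cap. Carry it over the mat.

```bash
python3 -m pendant '[[[0.005,-0.03,0],[0,0,0],0.01],[[0.01,-0.06,0],[0,0,0],0.01],[[0.016,-0.1,0],[0,0,0],0.01],[[0.023,-0.14,0],[0,0,0],0.01],[[0.029,-0.18,0],[0,0,0],0.01],[[0.036,-0.22,0],[0,0,0],0.01],[[0.042,-0.26,0],[0,0,0],0.01],[[0.046,-0.285,0],[0,0,0],0.01],[[0.048,-0.2955,0],[0,0,0],0.01],[[0.048,-0.2955,0],[0,0,0],0.01]]'
python3 -m pendant '[[[0,0,0.03],[0,0,0],0.01],[[0,0,0.06],[0,0,0],0.01],[[0,0,0.09],[0,0,0],0.01],[[0,0,0.12],[0,0,0],0.01],[[0,0,0.14],[0,0,0],0.01],[[0,0,0.15],[0,0,0],0.01],[[0,0,0.155],[0,0,0],0.01],[[0,0,0.16],[0,0,0],0.01],[[0,0,0.16],[0,0,0],0.01],[[0,0,0.16],[0,0,0],0.01]]'
python3 - <<'E'
from h import *
c=snap('side','s2'); cv2.imwrite('pics/s2c.png',cv2.resize(c['color'][220:310,240:340,::-1],None,fx=5,fy=5,interpolation=cv2.INTER_CUBIC))
E
```

```text
time: 3.95
tool_pos: [478.1, -30.2, 380.0]
tcp_rot: [-3.141, 0.001, 0.284]
contact_force: [0.2, -0.5, -1.7]
grip_width: 24.8
time: 4.78
tool_pos: [479.0, -32.7, 221.0]
tcp_rot: [3.141, -0.001, 0.28]
contact_force: [-0.3, 0.3, -1.2]
grip_width: 24.6
```

View pics/s2c.png

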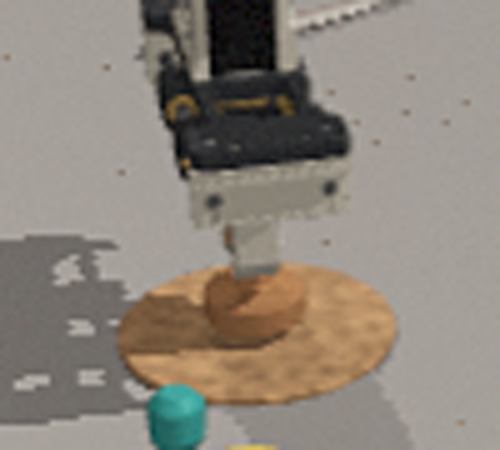

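The stamp hangs level just above the middle of the mat. I'll lower it in small steps and watch the force.

```bash
python3 -m pendant '[[[0,0,0.002],[0,0,0],0.01],[[0,0,0.004],[0,0,0],0.01],[[0,0,0.0045],[0,0,0],0.01],[[0,0,0.005],[0,0,0],0.01],[[0,0,0.005],[0,0,0],0.01]]'
python3 -m pendant '[[[0,0,0.0005],[0,0,0],0.01],[[0,0,0.001],[0,0,0],0.01],[[0,0,0.001],[0,0,0],0.01]]'
```

```text
time: 5.25
tool_pos: [478.7, -32.1, 215.7]
tcp_rot: [3.141, -0.0, 0.281]
contact_force: [-0.4, -0.4, -2.3]
grip_width: 25.0
time: 5.5
tool_pos: [478.7, -32.1, 214.6]
tcp_rot: [3.142, 0.0, 0.281]
contact_force: [0.5, 0.2, -1.6]
grip_width: 25.0
```

```bash
python3 -m pendant '[[[0,0,0.0005],[0,0,0],0.01],[[0,0,0.0008],[0,0,0],0.01],[[0,0,0.0008],[0,0,0],0.01]]'
python3 -m pendant '[[[0,0,0.0004],[0,0,0],0.01],[[0,0,0.0008],[0,0,0],0.01],[[0,0,0.0008],[0,0,0],0.01]]'
```

```text
time: 5.75
tool_pos: [478.7, -32.1, 213.8]
tcp_rot: [3.142, 0.0, 0.281]
contact_force: [-0.3, -0.8, -2.7]
grip_width: 24.8
time: 6.0
tool_pos: [478.6, -32.1, 213.0]
tcp_rot: [3.142, 0.0, 0.281]
contact_force: [-0.6, 0.5, -1.1]
grip_width: 24.7
```

```bash
python3 -m pendant '[[[0,0,0.0005],[0,0,0],0.01],[[0,0,0.001],[0,0,0],0.01],[[0,0,0.001],[0,0,0],0.01]]'
python3 -m pendant '[[[0,0,0.0005],[0,0,0],0.01],[[0,0,0.001],[0,0,0],0.01],[[0,0,0.001],[0,0,0],0.01]]'
```

```text
time: 6.25
tool_pos: [478.7, -32.1, 212.4]
tcp_rot: [3.141, -0.0, 0.281]
contact_force: [-0.5, 1.7, 2.2]
grip_width: 24.8
time: 6.5
tool_pos: [478.7, -31.9, 212.3]
tcp_rot: [3.141, -0.001, 0.281]
contact_force: [-3.5, 2.7, 13.5]
grip_width: 24.9
```

Contact at TCP z 212.4 mm. Ease off the press, open and rise.

```bash
python3 -m pendant '[[[0,0,-0.001],[0,0,0],0.01],[[0,0,-0.001],[0,0,0],0.01],[[0,0,-0.001],[0,0,0],0.035],[[0,0,-0.001],[0,0,0],0.05],[[0,0,-0.001],[0,0,0],0.06],[[0,0,-0.001],[0,0,0],0.06],[[0,0,-0.001],[0,0,0],0.06],[[0,0,-0.001],[0,0,0],0.06],[[0,0,-0.001],[0,0,0],0.06],[[0,0,-0.001],[0,0,0],0.06]]'
python3 -m pendant '[[[0,0,-0.02],[0,0,0],0.09],[[0,0,-0.05],[0,0,0],0.09],[[0,0,-0.09],[0,0,0],0.09],[[0,0,-0.12],[0,0,0],0.09],[[0,0,-0.12],[0,0,0],0.09]]'
python3 - <<'E'
from h import *
t=snap('top','t3'); s=snap('side','s3')
o=get_obs();print(o['tool_pos'])
# cap: centre of top disc by yellow mask
hsv=cv2.cvtColor(t['color'],cv2.COLOR_RGB2HSV)
m=np.zeros((480,640),np.uint8); sl=np.s_[240:285,395:435]
m[sl]=cv2.inRange(hsv[sl],(22,110,90),(36,255,255))
n,l,st,ce=cv2.connectedComponentsWithStats(m); k=1+np.argmax(st[1:,4]); print(st[k],ce[k])
hull=cv2.convexHull(np.argwhere(l==k)[:,::-1].astype(np.int32)); e=cv2.fitEllipse(hull); print(e, plane(t,e[0],100))
W=np.zeros((400,800,3),np.uint8)
W[:,:400]=cv2.resize(t['color'][235:285,390:440],(400,400),interpolation=cv2.INTER_CUBIC)
W[:,400:]=cv2.resize(s['color'][230:355,240:365],(400,400),interpolation=cv2.INTER_CUBIC)
cv2.imwrite('pics/c3.png',W[:,:,::-1])
E
```

```text
time: 7.33
tool_pos: [478.7, -32.2, 212.1]
tcp_rot: [3.142, 0.0, 0.281]
contact_force: [-0.5, 0.4, -0.5]
grip_width: 60.3
time: 7.75
tool_pos: [480.0, -32.3, 337.9]
tcp_rot: [3.136, -0.01, 0.281]
contact_force: [0.8, 0.1, 0.2]
grip_width: 87.8
[478.70783661 -32.12533069 333.11431378]
[405 251  21  21 316] [415.10759494 261.18987342]
((415.14208984375, 261.1703186035156), (20.437410354614258, 21.234174728393555), 119.16080474853516) [ 515.43732071 -328.92271639  100.        ]
```

View pics/c3.png

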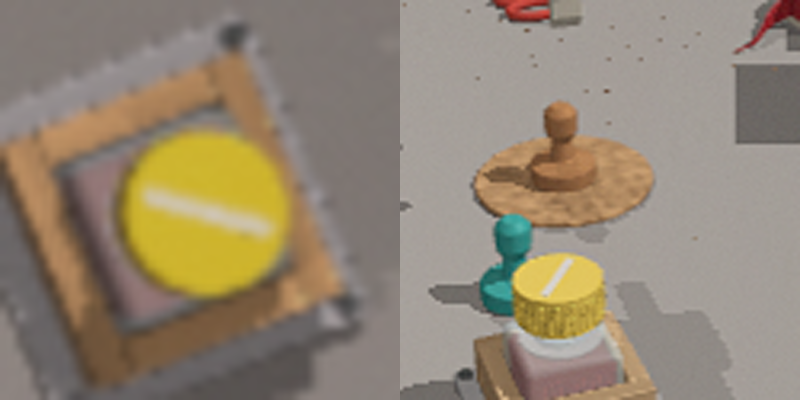

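The stamp stands upright on the mat, released. Cap centre is (515.4,-328.9). Move over the cap, then descend with grasp height about 90 mm (TCP z 249).

```bash
python3 -m pendant '[[[-0.0065,0.04,0],[0,0,0],0.09],[[-0.013,0.08,0],[0,0,0],0.09],[[-0.019,0.12,0],[0,0,0],0.09],[[-0.026,0.16,0],[0,0,0],0.09],[[-0.032,0.2,0],[0,0,0],0.09],[[-0.038,0.24,0],[0,0,0],0.09],[[-0.044,0.275,0],[0,0,0],0.09],[[-0.047,0.292,0],[0,0,0],0.09],[[-0.0475,0.2955,0],[0,0,0],0.09],[[-0.0475,0.2955,0],[0,0,0],0.09]]'
python3 -m pendant '[[[0,0,0],[0,0,0],0.09],[[0,0,0.02],[0,0,0],0.09],[[0,0,0.04],[0,0,0],0.09],[[0,0,0.06],[0,0,0],0.09],[[0,0,0.075],[0,0,0],0.09],[[0,0,0.083],[0,0,0],0.09],[[0,0,0.083],[0,0,0],0.09],[[0,0,0.083],[0,0,0],0.09]]'
python3 -m pendant '[[[0,0,0],[0,0,0],0.04],[[0,0,0],[0,0,0],0.04],[[0,0,0],[0,0,0],0.04],[[0,0,0],[0,0,0],0.04],[[0,0,0],[0,0,0],0.04],[[0,0,0],[0,0,0],0.04],[[0,0,0],[0,0,0],0.04],[[0,0,0],[0,0,0],0.04],[[0,0,0],[0,0,0],0.04],[[0,0,0],[0,0,0],0.04]]'
```

```text
time: 8.68
tool_pos: [514.4, -330.1, 329.8]
tcp_rot: [-3.139, 0.002, 0.279]
contact_force: [0.3, 1.0, -0.1]
grip_width: 90.0
time: 9.35
tool_pos: [515.2, -328.3, 249.4]
tcp_rot: [-3.141, 0.0, 0.282]
contact_force: [0.0, -0.4, -0.4]
grip_width: 90.0
time: 10.18
tool_pos: [514.9, -328.9, 249.3]
tcp_rot: [-3.141, 0.0, 0.281]
contact_force: [-1.3, 4.5, 4.4]
grip_width: 55.2
```

The cap is gripped at 55 mm. Turn it anticlockwise (negative about tool z) by 85° in two calls.

```bash
python3 -m pendant '[[[0,0,0],[0,0,-0.07],0.04],[[0,0,0],[0,0,-0.14],0.04],[[0,0,0],[0,0,-0.21],0.04],[[0,0,0],[0,0,-0.28],0.04],[[0,0,0],[0,0,-0.35],0.04],[[0,0,0],[0,0,-0.42],0.04],[[0,0,0],[0,0,-0.49],0.04],[[0,0,0],[0,0,-0.56],0.04],[[0,0,0],[0,0,-0.63],0.04],[[0,0,0],[0,0,-0.7],0.04]]'
python3 -c "
from h import *;o=get_obs();print(o['moment'],o['joint_positions'])"
```

```text
time: 11.02
tool_pos: [515.5, -329.8, 250.7]
tcp_rot: [3.137, 0.0, 0.984]
contact_force: [-0.3, 2.3, 9.5]
grip_width: 54.9
[ 0.34075401  0.00479544 -0.07068094] [-6.94324872e-01  6.47788047e-01  1.46534168e+00  2.57690763e-05
  1.02420262e+00 -1.07339562e-01]
```

```bash
python3 -m pendant '[[[0,0,0],[0,0,-0.08],0.04],[[0,0,0],[0,0,-0.16],0.04],[[0,0,0],[0,0,-0.24],0.04],[[0,0,0],[0,0,-0.32],0.04],[[0,0,0],[0,0,-0.4],0.04],[[0,0,0],[0,0,-0.48],0.04],[[0,0,0],[0,0,-0.56],0.04],[[0,0,0],[0,0,-0.64],0.04],[[0,0,0],[0,0,-0.72],0.04],[[0,0,0],[0,0,-0.8],0.04]]'
python3 - <<'E'
from h import *;o=get_obs();print(o['moment'])
t=snap('side','s4');W=cv2.resize(t['color'][220:390,220:360],None,fx=3.5,fy=3.5,interpolation=cv2.INTER_CUBIC);cv2.imwrite('pics/s4.png',W[:,:,::-1])
E
```

```text
time: 11.85
tool_pos: [515.9, -329.8, 251.0]
tcp_rot: [3.138, 0.004, 1.784]
contact_force: [1.7, 3.0, 8.5]
grip_width: 54.8
[ 0.4166258  -0.4106646  -0.15203435]
```

View pics/s4.png

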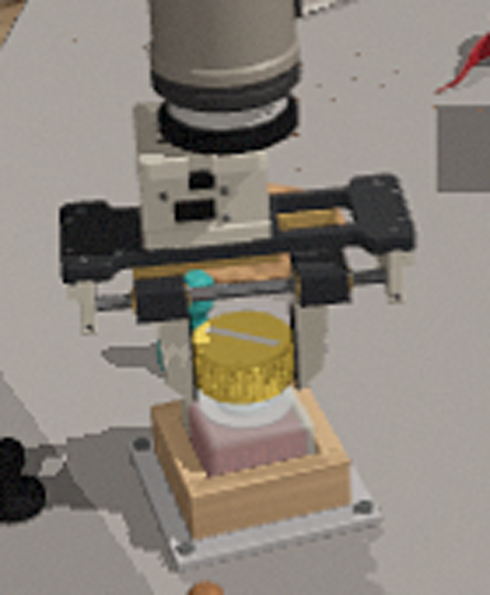

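The stripe turned with the gripper (86°), and the upward force of 8.5 N is the seal pushing. Raise gently and watch the force.

```bash
python3 -m pendant '[[[0,0,-0.001],[0,0,0],0.04],[[0,0,-0.002],[0,0,0],0.04],[[0,0,-0.003],[0,0,0],0.04],[[0,0,-0.004],[0,0,0],0.04],[[0,0,-0.004],[0,0,0],0.04]]'
python3 -m pendant '[[[0,0,-0.002],[0,0,0],0.04],[[0,0,-0.004],[0,0,0],0.04],[[0,0,-0.006],[0,0,0],0.04],[[0,0,-0.006],[0,0,0],0.04]]'
```

```text
time: 12.32
tool_pos: [515.3, -329.6, 253.1]
tcp_rot: [3.14, 0.002, 1.781]
contact_force: [4.7, -0.5, -0.1]
grip_width: 55.2
time: 12.65
tool_pos: [514.7, -329.3, 259.3]
tcp_rot: [-3.141, -0.0, 1.781]
contact_force: [-0.4, 0.3, -0.5]
grip_width: 54.9
```

The force is only the cap's weight, so the thread is free. Raise straight up 35 mm more.

```bash
python3 -m pendant '[[[0,0,-0.006],[0,0,0],0.04],[[0,0,-0.012],[0,0,0],0.04],[[0,0,-0.018],[0,0,0],0.04],[[0,0,-0.024],[0,0,0],0.04],[[0,0,-0.03],[0,0,0],0.04],[[0,0,-0.035],[0,0,0],0.04],[[0,0,-0.035],[0,0,0],0.04],[[0,0,-0.035],[0,0,0],0.04],[[0,0,-0.035],[0,0,0],0.04],[[0,0,-0.035],[0,0,0],0.04]]'
python3 - <<'E'
from h import *;o=get_obs();print(o['contact_force'],o['grip_width'])
t=snap('side','s5');W=cv2.resize(t['color'][210:390,220:360],None,fx=3.3,fy=3.3,interpolation=cv2.INTER_CUBIC);cv2.imwrite('pics/s5.png',W[:,:,::-1])
print(proj(t,[[515,-329,8],[515,-329,94],[515,-357,118],[515,-329,145]]))
E
```

```text
time: 13.48
tool_pos: [514.8, -329.2, 293.7]
tcp_rot: [-3.141, -0.001, 1.781]
contact_force: [-0.7, 0.4, -1.7]
grip_width: 55.4
[-0.65110614  0.43256044 -1.73272058] 55.40604523418137
[[290.34237415 355.56787755]
 [288.19571138 320.03955149]
 [285.78250361 317.50324952]
 [286.86286465 297.81250037]]
```

View pics/s5.png

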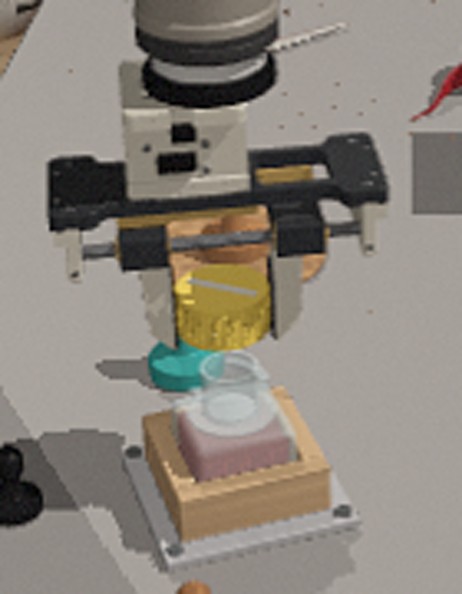

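The cap is held level above the open jar. Its lower front edge is at row 315 (predicted 317 for z=118 mm) and the mouth centre at row 320, as predicted. The jar is seated in the holder. Handing in.

```bash
python3 -m pendant '[[[0,0,0],[0,0,0],0.04],[[0,0,0],[0,0,0],0.04],[[0,0,0],[0,0,0],0.04]]' && python3 -c "
from plant import close_job; print(close_job())"
```

```text
time: 13.78
tool_pos: [514.9, -329.2, 294.0]
tcp_rot: [-3.141, -0.0, 1.781]
contact_force: [-0.1, 0.1, -0.1]
grip_width: 55.0
the job is handed in; nothing more can be done
None
```

The job is done and handed in at about 14 s; the hand-in reported no verdict.

- **Stamp:** I lifted the large brown stamp off the cap, stood it on the cork mat about in the centre, and let go. The side picture after release showed it upright.
- **Cap:** I turned the yellow cap about 86° anticlockwise and raised it 44 mm. I finished holding it level, its lower edge an estimated 25 mm above the rim.
- **Last checks:** The grip opening was 55 mm and the tool level. The force reading was down to noise and the cap's weight, so there was no sign of the cap touching the jar. The last side picture showed the jar down in its holder.
- **Disagreement:** The stamp met the mat about 2 mm lower than expected from the cap's nominal height. It did no harm, since I lowered it while watching the force.
- **Not checked:** In the last picture the gripper partly hid the stamp, so I relied on the earlier picture for that. I did not measure the scissors, pens and spools again; the arm stayed well away from them.

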